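Test the jar mill's stop button and rearm it

ROBOT

A 7-joint arm with a two-finger parallel gripper is mounted at the origin on the work surface. World frame = base frame: x ahead of the robot, y to its left, z up, the work surface at z = 0. Lengths are in m, angles in rad, forces in N, time in s.
With the tool pointing down it reaches from about 0.425 to 1.025 m from the base axis. Payload 3.6 kg.
Tool frame: the origin (TCP) lies at the very end of the fingers, on their centre line; the grasp point (between the pads) lies 19 mm behind it; z points along the fingers, y is the line along which they close (so a half turn about z gives the same grasp; the last joint's range is limited). The gripper opens to 85 mm and grips with 20 to 120 N. Pads are 22 mm wide; open, the fingers measure 114 mm over their backs; the gripper's body (76 mm by 85 mm) begins 54 mm behind the grasp point. The pads swing forward as they close: fully open they stand 13 mm farther back than shut.
Start: joints at [-1.24, 0.591, 0.048, 1.609, -0.033, 0.943, -0.034], TCP at [0.299, 0.661, 0.202] pointing down, gripper open.
Joint ranges: [-2.69, 2.69], [-0.47, 2.24], [-1.27, 1.36], [0.19, 2.51], [-1.53, 4.68], [0.08, 2.07], [-3.09, 3.09]. Speed limits (rad/s): [2.57, 2.57, 3.14, 3.14, 3.14, 3.14, 3.14].

INTERFACE

Orientations are given as a rotation vector (axis times angle).
In Python, from rig import r gives the robot as it stands.
- The arm moves only by the tool apply_moves, never from a script. Its argument "steps" is one flat list of numbers, 7 for each row, row after row: the shift along the tool's x, y, z in cm, then the turn, a rotation vector about the tool's x, y, z in degrees, then the opening, from 0 (shut) to 1 (fully open). A call has 1 to 12 rows; each row shifts and turns the commanded pose from where the row before left it, along the tool's axes as they then stand; what a row does not reach is not made up. A row lasts 1/10 s, in which the tool goes at most 50 mm and 8.59 degrees, less where a joint would pass 70% of its speed; a pose out of reach is approached as far as the arm can. A call with a gripper value outside its range is refused whole. The fingers move at their own pace and stop on an object; "newtons" is the grip in N (left out, the last holds). Time passes only in rows, so rows that do not move let the fingers close. It gives the time, the measured TCP pose, the force, the opening and the grip force at its end, in the units of the state.
- r.read_state(): the state, without advancing time (a new reading comes with each control period).
- r.capture(name): name is "scene" or "side" or "wrist"; returns a dict with "frame" (384x512x3 uint8, blue, green, red), "fx", "fy", "cx", "cy" (pixels), "view" (4x4, takes a point from world to camera coordinates). Camera axes: x right, y down, z forward; pixel columns grow to the right and rows downward; lengths in m; the calibration is good to about 2 mm. A picture is of the moment at which its call begins. There is no depth.
- r.close_job(): hands the job in; it is judged then, once.
The state is a dict: "t": time; "joint_positions": joint angles; "qvel": joint speeds; "joint_torque": joint torques, N m; "position": TCP position; "tool_rot": TCP orientation; "contact_force": force on the tool from outside, world axes, zero at the start; "ft_torque": the same for the moment, N m; "grip_width": finger opening in m; "finger_force": force on a finger pad.
Only numpy, scipy, OpenCV 4.12 (cv2) and the standard library are available. Lean on these libraries where they do the work, as an engineer would, in place of code of your own. Each camera call takes 0.05 s, during which the arm holds its last target. There are 200 camera calls.

TASK

Before grinding pigment, test the stop button on top of the bench jar mill: press the three-lobed mushroom head fully in until it latches, then release it by pushing one of its lobes clockwise (seen from above) with a fingertip, without gripping the head, until it springs back out. Then rearm the mill by pressing the small round push button on the same panel all the way in and letting it come back. Leave the speed knob as it is set, and leave the jars and the awl where they are.

Things in the scene. Friction and masses are not known exactly. Their poses are not given: they have to be found in the camera images.
- mill: Bench jar mill, fixed. Origin on the table under the centre of its drive housing (250 x 160 mm in x, y; 120 mm tall). The housing's flat top is the control panel: mushroom stop at x = -50, y = 0 mm of this frame, push button at x = 65, y = 40, speed knob at x = 65, y = -40 (44 mm tall). Rollers with the lying mill jar (its top 183 mm above the table) run 295 mm out on the housing's -y side. z up.
- stop_head: Domed hub of the mushroom head, 44 mm in diameter, with three equal finger lobes 120 degrees apart (tips 36 mm from the axis), on an upright stem. Origin on the turning axis at the head's underside: 142 mm above the table when out, 132 when latched in. Crown 22 mm above the origin, lobes from 2 to 16 mm above it. z up, lobe a towards +y. The panel round it is flat but for a 9 mm high collar.
- lobe_a: First lobe of the head, a round-ended block 13 to 36 mm out from the axis, 20 wide, 14 tall. Origin 24 mm from the axis, 9 above the head's underside, midway in width. x outwards, z up, y to its counter-clockwise side seen from above. To turn the head clockwise, a fingertip on the lobe's +y side, clear of the hub but reaching in to 23 to 29 mm from the axis, pushes towards -y and follows it.
- lobe_b: Second lobe, just like lobe_a, 120 degrees counter-clockwise from it (seen from above). Any one of the three may be pushed.
- lobe_c: Third lobe, just like lobe_a, 240 degrees counter-clockwise from it.
- stop_press (a joint): How far the mushroom is pressed in, m: 0 out, 0.010 fully in. It resists with about 9 N, snaps over at 0.006 and then stays latched in. Turning the head lifts it by a cam (it cannot be deeper than 0.010 - 0.0075 x stop_turn), so at 0.6 to 0.75 rad it snaps out again.
- stop_turn (a joint): Turn of the mushroom head, rad, growing clockwise seen from above: 0 at rest, 1.0 end stop. The latch lets go by 0.75; turn to about 0.85 to be sure. While latched it needs up to 0.12 N m (about 4 N on a lobe); a spring turns it back to 0 when let go.
- reset_button (a joint): Travel of the small round push button, m: 0 = out, 0.006 = fully in (5 N). A spring brings it back.
- reset_button_top (a point): Centre of the flat top face of the small round push button (cap 28 mm in diameter in a bezel of 44 mm), 138 mm above the table when out; it moves straight down when pressed.
- speed_pointer (a point): White pointer mark on top of the speed knob's bar grip, 15 mm from the knob's axis. The knob turns easily; leave it where it points.
- mill_jar: Loose white ceramic mill jar, 96 mm in diameter and 150 mm long, lying on the two rollers, 0.9 kg. Origin at its centre, 135 mm above the table; y along its axis.
- paint_jar: Loose lidded glass jar, 64 mm in diameter, 85 mm tall, standing on the table on the mill's +y side. Origin at the centre of its underside.
- pigment_jar: Loose lidded glass jar, 54 mm in diameter, 70 mm tall, standing on the table on the mill's +y side. Origin at the centre of its underside.
- awl: Loose wooden-handled awl lying on the table in front of the mill, 140 mm long, 24 mm thick. Origin on the table under its middle, x towards its point.

How it is judged:
On the way, in this order (a step that is already met when the one before it is completed fails the run):
1. the mushroom is pressed fully in and latches (value of joint stop_press above 0.0085 m), for 0.2 s.
2. its head is twisted clockwise while it is still latched in (value of joint stop_turn above 0.2 rad and value of joint stop_press above 0.006 m), for 0.02 s.
3. the twist releases the latch and the mushroom springs out (value of joint stop_turn above 0.4 rad and value of joint stop_press below 0.0045 m), for 0.02 s.
4. the round push button is pressed in with the mushroom out (value of joint reset_button above 0.004 m and value of joint stop_press below 0.0015 m), for 0.05 s.
At the end, for the whole second after the job is handed in: The mushroom is out (within 1.5 mm) and turned back to rest (within 0.1 rad), the push button is back out (within 1 mm), the speed knob's pointer is within 6 mm of where it was and the jars and the awl within 20 mm (value of joint stop_press below 0.0015 m and value of joint stop_turn below 0.1 rad and value of joint reset_button below 0.001 m and distance of speed_pointer from where it was at the start of the episode below 0.006 m and distance of each of mill_jar, paint_jar, pigment_jar, awl from where it was at the start of the episode below 0.02 m); the robot touches nothing.
It fails at once if the stop head is turned by gripping it (two lobes loaded at once, or a lobe and the hub from both sides of the axis) (value of joint stop_turn above 0.2 rad and ((contact force between the fingers and lobe_a above 2 N and contact force between the fingers and lobe_b above 2 N) or (contact force between the fingers and lobe_b above 2 N and contact force between the fingers and lobe_c above 2 N) or (contact force between the fingers and lobe_a above 2 N and contact force between the fingers and lobe_c above 2 N) or (contact force between the fingers and stop_head above 2 N and (contact force between the fingers and lobe_a above 2 N or contact force between the fingers and lobe_b above 2 N or contact force between the fingers and lobe_c above 2 N) and horizontal distance between the grasp point and stop_head below 0.012 m))).
It fails at once if the speed knob is turned (distance of speed_pointer from where it was at the start of the episode above 0.006 m).
It fails at once if a jar or the awl is shoved or lifted (distance of any of mill_jar, paint_jar, pigment_jar, awl from where it was at the start of the episode above 0.02 m).
It also fails if it takes over 51 s, if anything falls off the work surface, if the arm or the gripper's body presses on something with over 40 N, if the wrist force passes 120 N, or if a joint passes its speed limit or range.

## Working session

There is one attempt and no reset: what is moved stays moved. The work goes in short steps, Python scripts to look and compute and a tool call to move; the robot and the scene stay as the last step left them, time stands still between calls to the robot, and variables do not carry over. Pictures are saved under pics/ and viewed, at most 10 in all, crops included, and the job is handed in when it is done.

Besides the shell and the picture viewer there is one more tool, called after "Emit:" by a JSON object that holds its "op" and its "data", one argument or row to a line. apply_moves: Moves the arm, as the interface text tells. Its arguments: {"type":"object","properties":{"steps":{"type":"array","items":{"type":"number"}},"newtons":{"type":"number"}},"required":["steps"]}

```bash
mkdir -p pics; ls; python3 - <<'E'
from rig import r
import cv2,pickle
s=r.read_state();print(s['t'],s['position'],s['tool_rot'])
for n in('scene','side'):
    d=r.capture(n);pickle.dump(d,open(n+'.pkl','wb'));cv2.imwrite(f'pics/{n}0.png',cv2.resize(d['frame'],(800,600),interpolation=cv2.INTER_CUBIC))
    print(n,d['fx'],d['cx'],d['cy'],d['view'])
E
```

```text
pics
0.0 [0.29844681 0.65975967 0.20113195] [-0.6620814  -3.07069472  0.00348012]
scene 375.7160689846467 253.34305354775447 194.04808927179823 [[-0.49007385  0.87150468  0.01752772  0.23019433]
 [ 0.5099208   0.30293661 -0.80511501 -0.17295548]
 [-0.70697129 -0.38562807 -0.59285967  1.18734596]
 [ 0.          0.          0.          1.        ]]
side 368.5970755721988 247.6981557941939 191.2047629032146 [[ 0.64250223 -0.76624405 -0.0078061  -0.31421811]
 [-0.41882911 -0.34262469 -0.84094619  0.32863045]
 [ 0.64169546  0.54357922 -0.54106244  0.46358023]
 [ 0.          0.          0.          1.        ]]
```

View pics/scene0.png

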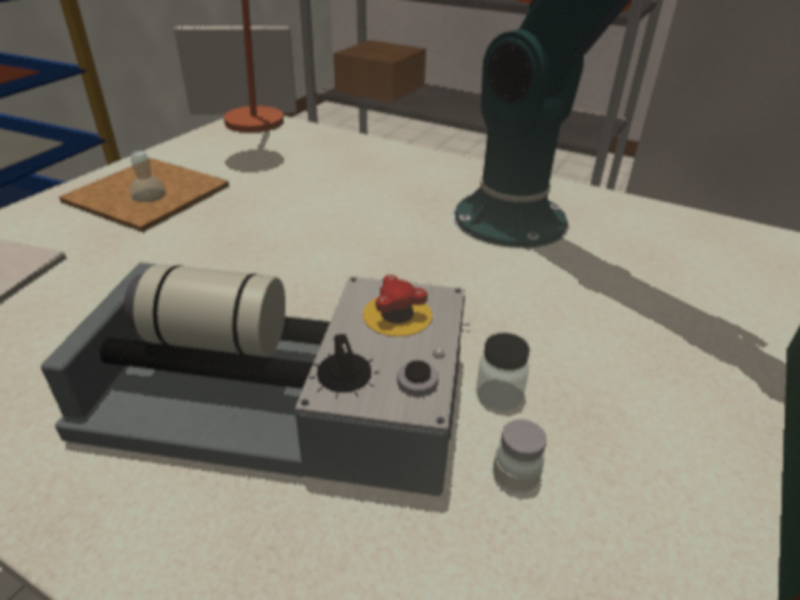

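View pics/side0.png

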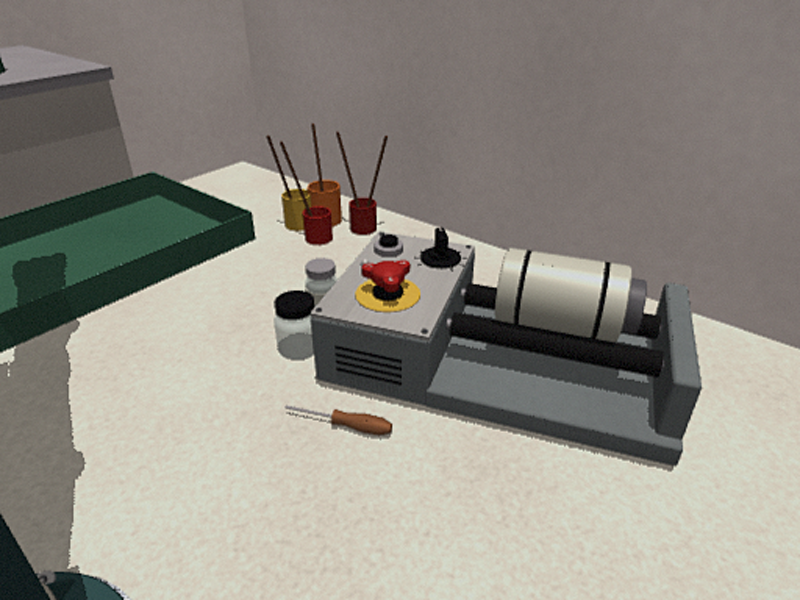

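The scene shows the panel corners at (350,278), (465,288), (446,428) and (300,412). The yellow disc is at (398,314) and the button at (418,371). In the side view the corners are (314,319), (433,335), (475,243) and (378,234), with the disc at (388,293) and the button at (388,240). I'll fit the mill pose to these and take enlarged crops of the head.

```bash
cat > h.py <<'E'
import numpy as np,pickle,cv2
def proj(d,P):
    P=np.atleast_2d(P);c=P@d['view'][:3,:3].T+d['view'][:3,3]
    return np.c_[d['fx']*c[:,0]/c[:,2]+d['cx'],d['fy']*c[:,1]/c[:,2]+d['cy']]
def ray(d,uv,z):
    R=d['view'][:3,:3];t=d['view'][:3,3];o=-R.T@t
    v=R.T@np.array([(uv[0]-d['cx'])/d['fx'],(uv[1]-d['cy'])/d['fy'],1]);return o+v*(z-o[2])/v[2]
def w(p,m):
    m=np.atleast_2d(m);c,s=np.cos(p[2]),np.sin(p[2]);return np.c_[p[0]+c*m[:,0]-s*m[:,1],p[1]+s*m[:,0]+c*m[:,1],m[:,2]]
E
python3 - <<'E'
from h import *
from scipy.optimize import least_squares
S=[pickle.load(open(n+'.pkl','rb')) for n in('scene','side')]
M=np.array([[-.125,-.08,.12],[-.125,.08,.12],[.125,.08,.12],[.125,-.08,.12],[-.05,0,.121],[.065,.04,.138]])
U=[np.array([[350,278],[465,288],[446,428],[300,412],[398,314],[418,371]])*.64,
   np.array([[433,335],[314,319],[378,234],[475,243],[388,293],[388,240]])*.64]
f=lambda p:np.concatenate([(proj(d,w(p,M))-u).ravel() for d,u in zip(S,U)])
best=min((least_squares(f,[.6,.1,a],loss='soft_l1') for a in np.arange(-3,3,.7)),key=lambda q:q.cost)
p=best.x;print(p,np.degrees(p[2]),best.cost);print(f(p).reshape(2,-1,2).round(1).tolist())
np.save('mill.npy',p)
print(w(p,[[-.05,0,.142],[.065,.04,.138],[.065,-.04,.164]]))
E=[]
for d,c in zip(S,[(398,300),(388,275)]):
    q=cv2.resize(d['frame'],None,fx=8,fy=8,interpolation=cv2.INTER_CUBIC)
    x,y=[int(v*.64*8) for v in c];E.append(q[y-200:y+200,x-200:x+200])
    print(x/8-25,y/8-25)
cv2.imwrite('pics/heads.png',np.hstack(E))
E
```

```text
[0.58194675 0.05291666 0.36655559] 21.002088127359475 21.030310466846068
[[[-2.8, -1.8], [-0.4, -0.9], [3.3, 1.2], [-4.6, -1.0], [-1.1, -0.1], [0.2, -0.4]], [[-0.6, 0.5], [-3.2, -4.6], [-0.9, -3.3], [0.2, 0.1], [0.3, -0.8], [-0.0, -1.0]]]
[[0.53526838 0.03499656 0.142     ]
 [0.62829255 0.11355548 0.138     ]
 [0.65696471 0.03887009 0.164     ]]
229.625 167.0
223.25 151.0
```

View pics/heads.png

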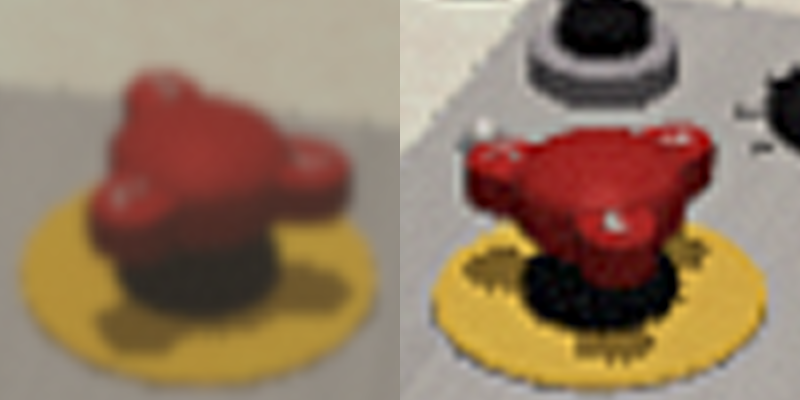

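Enlarged crop, head out: the lobe-top marks are at crop (165,88), (325,158), (125,195) in scene and (100,150), (285,138), (217,220) in side. I'll intersect these with z = 0.158, and use the disc and button too.

```bash
python3 - <<'E'
from h import *
S=[pickle.load(open(n+'.pkl','rb')) for n in('scene','side')]
O=[(229.625,167.0),(223.25,151.0)]
L=[[(165,88),(325,158),(125,195)],[(100,150),(285,138),(217,220)]]
for d,o,l in zip(S,O,L):
    P=np.array([ray(d,(o[0]+a/8,o[1]+b/8),.158) for a,b in l]);c=P.mean(0)
    print(P.round(4).tolist(),'c',c,[(round(np.hypot(*(q-c)[:2])*1e3,1),round(np.degrees(np.arctan2(*(q-c)[1::-1])),1)) for q in P])
# disc centres (crop) and button top
print(ray(S[0],(229.6+198/8,167+275/8),.1205),ray(S[1],(223.25+200/8,151+303/8),.1205))
print(ray(S[0],(418*.64,371*.64),.138),ray(S[1],(223.25+203/8,151+18/8),.138))
E
```

```text
[[0.5181, 0.0172, 0.158], [0.5243, 0.0636, 0.158], [0.5607, 0.031, 0.158]] c [0.53432752 0.0372631  0.158     ] [(np.float64(25.8), np.float64(-129.0)), (np.float64(28.2), np.float64(110.9)), (np.float64(27.1), np.float64(-13.3))]
[[0.5231, 0.0585, 0.158], [0.5575, 0.0261, 0.158], [0.5152, 0.0136, 0.158]] c [0.5319777  0.03273994 0.158     ] [(np.float64(27.3), np.float64(108.9)), (np.float64(26.4), np.float64(-14.5)), (np.float64(25.5), np.float64(-131.1))]
[0.53530638 0.03668572 0.1205    ] [0.5289351  0.03073907 0.1205    ]
[0.62925901 0.11364877 0.138     ] [0.62615206 0.11075987 0.138     ]
```

Emit:
{"op": "apply_moves", "data": {
  "steps": [-3.3, -3.3, 0, 0, 0, 0, 0, -3.3, -3.3, 0, 0, 0, 0, 0, -3.3, -3.3, 0, 0, 0, 0, 0, -3.3, -3.3, 0, 0, 0, 0, 0, -3.3, -3.3, 0, 0, 0, 0, 0, -3.3, -3.3, 0, 0, 0, 0, 0, -3.3, -3.3, 0, 0, 0, 0, 0, -3.3, -3.3, 0, 0, 0, 0, 0, -3.3, -3.3, 0, 0, 0, 0, 0, -3.3, -3.3, 0, 0, 0, 0, 0, -3.3, -3.3, 0, 0, 0, 0, 0, -3.3, -3.3, 0, 0, 0, 0, 0],
  "newtons": 30
}}

```text
t: 1.3
position: [0.4965, 0.1347, 0.2022]
tool_rot: [-0.662, -3.071, 0.0]
contact_force: [0.1, 0.2, 0.4]
grip_width: -0.0003
finger_force: 0.0
```

Emit:
{"op": "apply_moves", "data": {
  "steps": [-2.5, -2.5, 0, 0, 0, 0, 0, -2.5, -2.5, 0, 0, 0, 0, 0, -2.4, -2.5, 0, 0, 0, 0, 0, 0, 0, 0, 0, 0, 0, 0, 0, 0, 0, 0, 0, 0, 0, 0, 0, 2, 0, 0, 0, 0, 0, 0, 0.5, 0, 0, 0, 0, 0, 0, 0, 0, 0, 0, 0]
}}

```text
t: 2.1
position: [0.5316, 0.0392, 0.1764]
tool_rot: [-0.658, -3.069, 0.001]
contact_force: [-0.5, 0.6, -0.0]
grip_width: 0.0
finger_force: 0.0
```

```bash
python3 - <<'E'
from rig import r
from h import *
s=r.read_state();print(s['position'],s['joint_positions'],s['contact_force'])
E=[]
for n,c in(('scene',(398,290)),('side',(388,265))):
    d=r.capture(n);q=cv2.resize(d['frame'],None,fx=6,fy=6,interpolation=cv2.INTER_CUBIC)
    print(proj(d,s['position']),proj(d,[.533,.035,.164]))
    x,y=[int(v*.64*6) for v in c];E.append(q[y-250:y+200,x-200:x+200]);print(x/6-200/6,y/6-250/6)
cv2.imwrite('pics/p1.png',np.hstack(E))
E
```

```text
[0.53156271 0.03915554 0.17639089] [-0.26243747  0.39025012  0.13594871  2.06679502 -0.0816985   0.69226768
  1.07500925] [-0.49006608  0.64642424 -0.00330325]
[[257.09293086 176.64144308]] [[254.61127513 181.91240806]]
221.33333333333331 143.83333333333334
[[245.64584192 163.07315404]] [[247.76669365 168.90921624]]
214.83333333333331 127.83333333333334
```

View pics/p1.png

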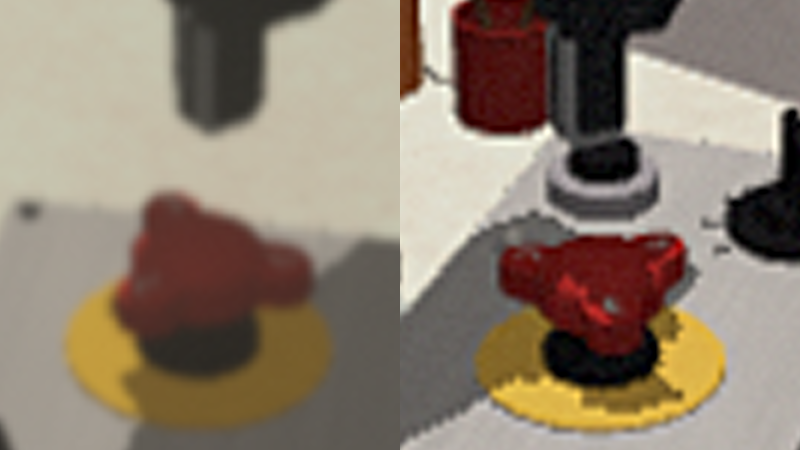

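The fingertips appear at scene (256,165) and side (246,151). That is about 12 px, or roughly 25 mm, higher than the reported TCP projects. I'll recheck with a fresh picture before pressing.

```bash
python3 - <<'E'
from rig import r
from h import *
s=r.read_state();print(s['t'],s['position'],s['contact_force'],s['grip_width'])
E=[]
for n,c in(('scene',(398,290)),('side',(388,265))):
    d=r.capture(n);q=cv2.resize(d['frame'],None,fx=6,fy=6,interpolation=cv2.INTER_CUBIC)
    x,y=[int(v*.64*6) for v in c];u=proj(d,s['position'])[0]*6
    cv2.drawMarker(q,(int(u[0]),int(u[1])),(0,255,0),0,20,1)
    E.append(q[y-250:y+200,x-200:x+200])
cv2.imwrite('pics/p2.png',np.hstack(E))
E
```

```text
2.2 [0.53280456 0.03872859 0.17748244] [ 0.32804487 -0.18116242  0.18098561] 0.00036271276320351043
```

View pics/p2.png

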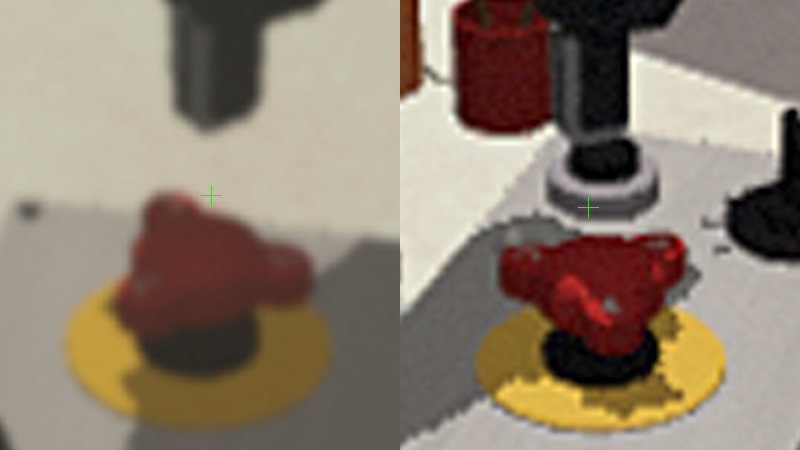

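The offset is still there, and it is only vertical. I'll descend slowly and use the force reading as the judge.

Emit:
{"op": "apply_moves", "data": {
  "steps": [-0.2, -0.3, 0.5, 0, 0, 0, 0, 0, 0, 0.5, 0, 0, 0, 0, 0, 0, 0.3, 0, 0, 0, 0, 0, 0, 0.3, 0, 0, 0, 0, 0, 0, 0, 0, 0, 0, 0]
}}

```text
t: 2.8
position: [0.5331, 0.0342, 0.1607]
tool_rot: [-0.662, -3.07, 0.001]
contact_force: [0.3, -0.9, -0.2]
grip_width: -0.0001
finger_force: 0.0
```

Emit:
{"op": "apply_moves", "data": {
  "steps": [0, 0, 0.3, 0, 0, 0, 0, 0, 0, 0.3, 0, 0, 0, 0, 0, 0, 0.2, 0, 0, 0, 0, 0, 0, 0, 0, 0, 0, 0]
}}

```text
t: 3.2
position: [0.5333, 0.0342, 0.153]
tool_rot: [-0.662, -3.07, 0.0]
contact_force: [-0.7, 0.5, 0.0]
grip_width: -0.0002
finger_force: 0.0
```

Emit:
{"op": "apply_moves", "data": {
  "steps": [0, 0, 0.3, 0, 0, 0, 0, 0, 0, 0.3, 0, 0, 0, 0, 0, 0, 0.2, 0, 0, 0, 0, 0, 0, 0, 0, 0, 0, 0]
}}

```text
t: 3.6
position: [0.5332, 0.0342, 0.1449]
tool_rot: [-0.662, -3.07, 0.0]
contact_force: [0.7, -0.7, -0.0]
grip_width: -0.0002
finger_force: 0.0
```

```bash
python3 - <<'E'
from rig import r
from h import *
s=r.read_state();print(s['t'],s['position'],s['contact_force'],s['joint_torque'])
E=[]
for n,c in(('scene',(398,290)),('side',(388,265))):
    d=r.capture(n);q=cv2.resize(d['frame'],None,fx=6,fy=6,interpolation=cv2.INTER_CUBIC)
    x,y=[int(v*.64*6) for v in c];E.append(q[y-250:y+200,x-200:x+200])
cv2.imwrite('pics/p3.png',np.hstack(E))
E
```

```text
3.6 [0.53320851 0.03415551 0.14493756] [ 0.71326621 -0.67284555 -0.01442557] [ 6.71471993e-03 -4.03670025e+01  1.81466661e+00 -1.42070916e+01
  4.81695883e-03 -2.10545270e-02  2.41115769e-03]
```

View pics/p3.png

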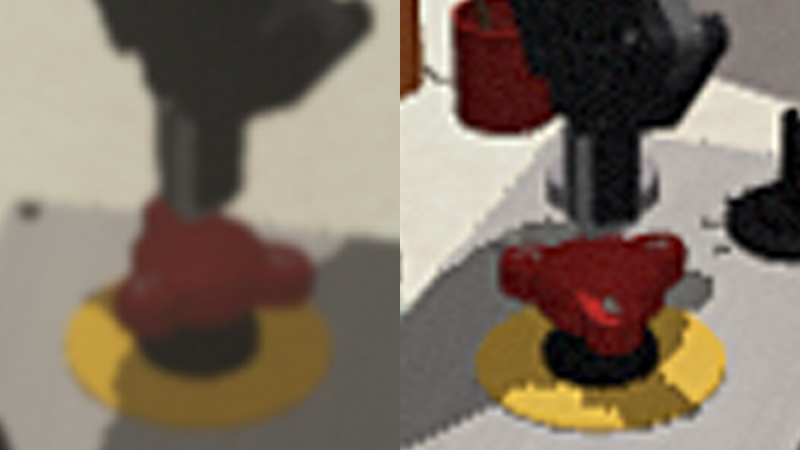

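The head is still out and the fingertips are about a centimetre above the crown (side: tip at about (600,222), crown at about (595,240)). The effective tip is therefore about 25–30 mm above the reported TCP. I'll continue down.

Emit:
{"op": "apply_moves", "data": {
  "steps": [0, 0, 0.3, 0, 0, 0, 0, 0, 0, 0.3, 0, 0, 0, 0, 0, 0, 0.2, 0, 0, 0, 0, 0, 0, 0, 0, 0, 0, 0]
}}

```text
t: 4.1
position: [0.5332, 0.0342, 0.1369]
tool_rot: [-0.662, -3.07, 0.0]
contact_force: [0.7, -0.3, 0.5]
grip_width: 0.0002
finger_force: 0.0
```

Emit:
{"op": "apply_moves", "data": {
  "steps": [0, 0, 0.2, 0, 0, 0, 0, 0, 0, 0.1, 0, 0, 0, 0, 0, 0, 0, 0, 0, 0, 0]
}}

```text
t: 4.4
position: [0.5337, 0.0342, 0.1347]
tool_rot: [0.662, 3.071, 0.0]
contact_force: [-0.7, -0.3, 2.3]
grip_width: 0.0004
finger_force: 1.7
```

Contact comes at about 0.136 reported, so the tip offset is about 28 mm. Pressing now.

Emit:
{"op": "apply_moves", "data": {
  "steps": [0, 0, 0.3, 0, 0, 0, 0, 0, 0, 0.3, 0, 0, 0, 0, 0, 0, 0.2, 0, 0, 0, 0, 0, 0, 0.1, 0, 0, 0, 0, 0, 0, 0, 0, 0, 0, 0]
}}

```text
t: 4.9
position: [0.5335, 0.0342, 0.1251]
tool_rot: [-0.662, -3.071, 0.0]
contact_force: [-0.7, 0.8, 0.8]
grip_width: 0.0002
finger_force: 0.1
```

Emit:
{"op": "apply_moves", "data": {
  "steps": [0, 0, 0.2, 0, 0, 0, 0, 0, 0, 0.1, 0, 0, 0, 0, 0, 0, 0, 0, 0, 0, 0, 0, 0, 0, 0, 0, 0, 0]
}}

```text
t: 5.3
position: [0.5338, 0.0343, 0.1246]
tool_rot: [0.663, 3.071, 0.001]
contact_force: [-5.5, -0.2, 19.7]
grip_width: -0.0002
finger_force: 9.7
```

Latched and bottomed at 20 N. Now I'll lift, move beside lobe c and align the tool x axis to its radial direction.

Emit:
{"op": "apply_moves", "data": {
  "steps": [0, 0, -2, 0, 0, 0, 0, 0, 0, 0, 0, 0, 0, 0, -1.4, 2.1, 0, 0, 0, 0, 0, -1.3, 2.0, 0, 0, 0, 0, 0, 0, 0, 0, 0, 0, -7, 0, 0, 0, 0, 0, 0, -7, 0, 0, 0, 0, 0, 0, 0, 0]
}}

```text
t: 6.0
position: [0.5747, 0.0604, 0.1414]
tool_rot: [-0.283, -3.128, -0.0]
contact_force: [0.4, -0.1, 0.4]
grip_width: -0.0001
finger_force: 0.0
```

```bash
python3 - <<'E'
from rig import r
from h import *
s=r.read_state();print(s['t'],s['position'],s['tool_rot'],s['contact_force'],cv2.Rodrigues(s['tool_rot'])[0].round(3))
E=[]
for n,c in(('scene',(398,290)),('side',(388,265))):
    d=r.capture(n);q=cv2.resize(d['frame'],None,fx=6,fy=6,interpolation=cv2.INTER_CUBIC)
    x,y=[int(v*.64*6) for v in c]
    for R in([.5335,.035,.154],s['position']+[0,0,.029]):
        u=proj(d,R)[0]*6;cv2.drawMarker(q,(int(u[0]),int(u[1])),(0,255,0),0,14,1)
    E.append(q[y-250:y+200,x-200:x+200])
cv2.imwrite('pics/p4.png',np.hstack(E))
E
```

```text
6.0 [0.5746696  0.06043665 0.14141612] [-2.82813864e-01 -3.12760496e+00 -1.08491412e-04] [ 0.40878284 -0.14735338  0.40382391] [[-0.984  0.179 -0.001]
 [ 0.179  0.984  0.   ]
 [ 0.001 -0.    -1.   ]]
```

View pics/p4.png

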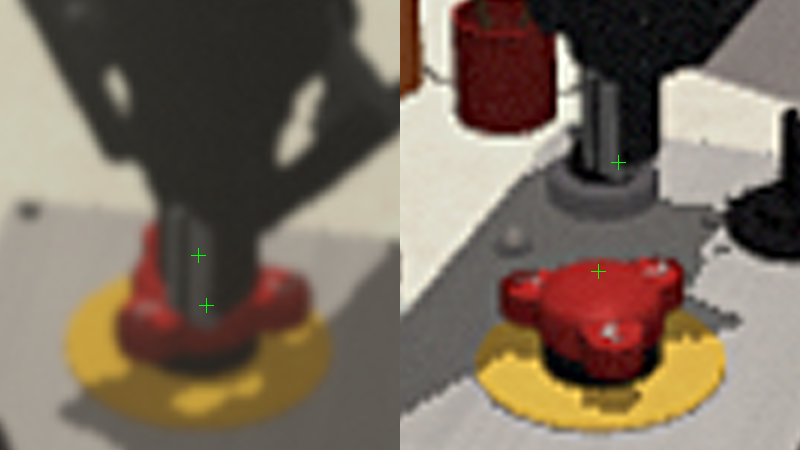

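The head is now visibly lower (latched). The fingertip stands between lobe c (scene crop (150,320)) and lobe a (285,290). Now I'll lower it.

Emit:
{"op": "apply_moves", "data": {
  "steps": [0, 0, 1, 0, 0, 0, 0, 0, 0, 1, 0, 0, 0, 0, 0, 0, 0.7, 0, 0, 0, 0, 0, 0, 0.6, 0, 0, 0, 0, 0, 0, 0, 0, 0, 0, 0]
}}

```text
t: 6.6
position: [0.5741, 0.0603, 0.108]
tool_rot: [-0.283, -3.126, 0.001]
contact_force: [0.6, 0.9, 0.4]
grip_width: 0.0002
finger_force: 0.0
```

Emit:
{"op": "apply_moves", "data": {
  "steps": [-0.05, -0.4, 0, 0, 0, 0, 0, 0, -0.3, 0, 0, 0, 0, 0, 0, -0.2, 0, 0, 0, 0, 0, 0, 0, 0, 0, 0, 0, 0]
}}

```text
t: 7.0
position: [0.574, 0.0507, 0.1097]
tool_rot: [0.285, 3.128, -0.0]
contact_force: [-0.5, 1.1, 1.2]
grip_width: -0.0003
finger_force: 0.0
```

Emit:
{"op": "apply_moves", "data": {
  "steps": [-0.28, -0.54, 0, 0, 0, 8, 0, -0.28, -0.54, 0, 0, 0, 8, 0, 0, 0, 0, 0, 0, 0, 0]
}}

```text
t: 7.3
position: [0.5779, 0.0401, 0.1099]
tool_rot: [0.716, 3.057, 0.002]
contact_force: [0.4, 1.7, 1.2]
grip_width: 0.0002
finger_force: 1.0
```

```bash
cat > arc.py <<'E'
from rig import r
from h import *
s=r.read_state();R=cv2.Rodrigues(s['tool_rot'])[0];c=R.T@(np.array([.5335,.035,0])-s['position'])
print(s['t'],s['position'],'yaw',np.degrees(np.arctan2(R[1,0],R[0,0])),'axis in tool',c[:2]*100,'F',s['contact_force'],'Ftool',R.T@s['contact_force'])
E
python3 arc.py
```

```text
7.3 [0.5778722  0.04008198 0.10992501] yaw 153.64802237418877 axis in tool [ 3.77257398 -2.44196852] F [0.43882486 1.65907696 1.19328461] Ftool [ 0.34082095  1.68330261 -1.19137114]
```

Emit:
{"op": "apply_moves", "data": {
  "steps": [-0.25, -0.6, 0, 0, 0, 8, 0, -0.25, -0.6, 0, 0, 0, 8, 0, 0, 0, 0, 0, 0, 0, 0]
}}

```text
t: 7.6
position: [0.5777, 0.027, 0.1106]
tool_rot: [1.129, 2.926, 0.003]
contact_force: [4.3, 0.4, 3.6]
grip_width: -0.0001
finger_force: 2.1
```

```bash
cat >> arc.py <<'E'
E=[]
for n,c in(('scene',(398,290)),('side',(388,265))):
    d=r.capture(n);q=cv2.resize(d['frame'],None,fx=6,fy=6,interpolation=cv2.INTER_CUBIC)
    x,y=[int(v*.64*6) for v in c]
    E.append(q[y-250:y+200,x-200:x+200])
cv2.imwrite('pics/p%d.png'%(s['t']*10),np.hstack(E))
E
python3 arc.py; ls pics
```

```text
7.6 [0.57769452 0.02697576 0.11063413] yaw 137.81127758839224 axis in tool [ 3.86025276 -2.41511735] F [4.25603305 0.42258649 3.56508091] Ftool [-2.88472912  3.18473893 -3.54090023]
heads.png
p1.png
p2.png
p3.png
p4.png
p76.png
scene0.png
side0.png
```

View pics/p76.png

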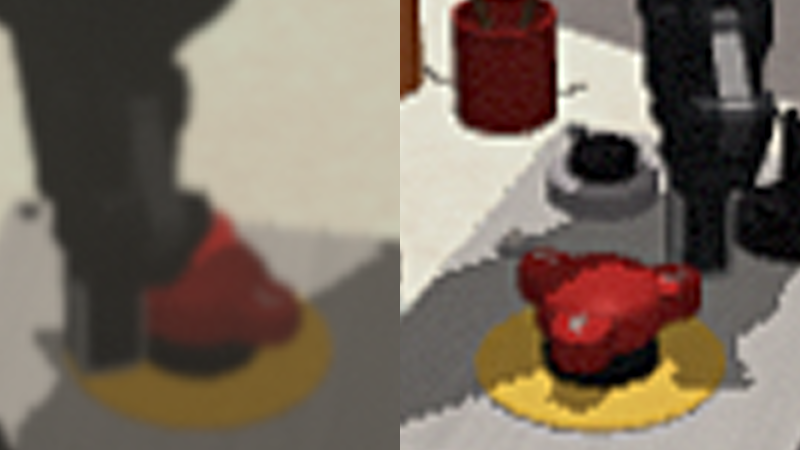

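The head has turned about 27° and is still latched: lobe b's mark moved from (610,330) to (578,323). The finger is clear of the knob. I'll continue the arc.

Emit:
{"op": "apply_moves", "data": {
  "steps": [-0.2, -0.6, 0, 0, 0, 8, 0, -0.2, -0.6, 0, 0, 0, 8, 0, -0.25, -0.6, 0, 0, 0, 8, 0, 0, 0, 0, 0, 0, 0, 0]
}}

```text
t: 8.1
position: [0.5688, 0.0071, 0.1107]
tool_rot: [1.715, 2.622, 0.002]
contact_force: [5.4, -4.2, 4.7]
grip_width: 0.0002
finger_force: 3.0
```

```bash
python3 arc.py
```

```text
8.1 [0.56880593 0.00714023 0.11072104] yaw 113.63662175902648 axis in tool [ 4.04107927 -2.17923788] F [ 5.44603419 -4.16244405  4.67940864] Ftool [-6.02762611  3.34621401 -4.62089487]
```

```bash
ls pics | tail -3; python3 - <<'E'
from h import *
a=cv2.imread('pics/p81.png');cv2.imwrite('pics/v9.png',a)
E
```

```text
p81.png
scene0.png
side0.png
```

View pics/v9.png

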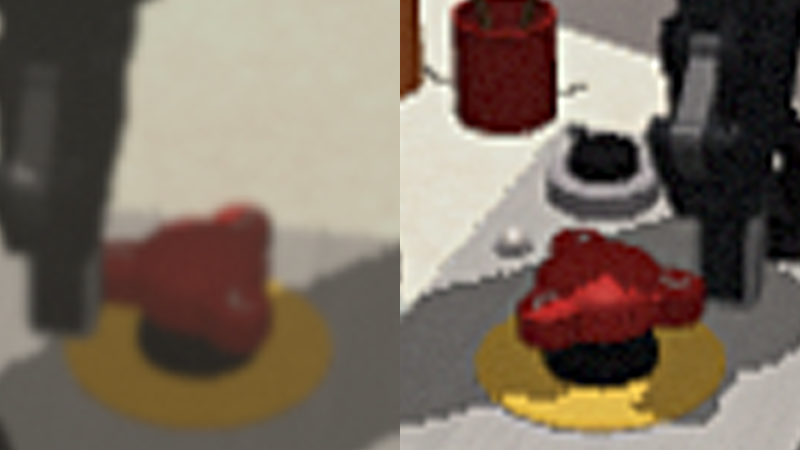

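The head has turned further and looks to be rising (crown at about (600,240)). The finger is near the lobe's tip, so I'll push on with an inward bias.

Emit:
{"op": "apply_moves", "data": {
  "steps": [0.1, -0.5, 0, 0, 0, 6, 0, 0, -0.5, 0, 0, 0, 6, 0, 0, 0, 0, 0, 0, 0, 0]
}}

```text
t: 8.5
position: [0.5656, 0.0031, 0.1121]
tool_rot: [1.972, 2.419, 0.013]
contact_force: [13.6, -6.6, 1.2]
grip_width: -0.0002
finger_force: 7.2
```

```bash
python3 arc.py; python3 - <<'E'
from h import *
d=pickle.load(open('side.pkl','rb'));o=(214.83333,127.83333)
for z in(.152,.158):
  P=[ray(d,(o[0]+a/6,o[1]+b/6),z)[:2] for a,b in[(180,238),(145,298),(283,280)]];c=np.mean(P,0)
  print(z,c,[np.degrees(np.arctan2(*(p-c)[::-1])).round(1) for p in P])
E
```

```text
8.5 [0.56557597 0.0030797  0.11210184] yaw 101.61022760495321 axis in tool [ 3.89242925 -2.71355846] F [13.59172433 -6.63702401  1.16361035] Ftool [-9.24856216 11.99613754 -0.83416375]
0.152 [0.53719622 0.03641446] [np.float64(58.5), np.float64(172.1), np.float64(-62.7)]
0.158 [0.52922569 0.02970869] [np.float64(58.5), np.float64(172.1), np.float64(-62.7)]
```

The picture just before showed 53° (0.93 rad) of turn, and it now pushes against the end stop at 12 N, so the latch must have let go. I'll back off a little and lift.

Emit:
{"op": "apply_moves", "data": {
  "steps": [-0.5, 0.8, 0, 0, 0, 0, 0, -0.5, 0.8, 0, 0, 0, 0, 0, 0, 0, -2, 0, 0, 0, 0, 0, 0, -3, 0, 0, 0, 0, 0, 0, -1, 0, 0, 0, 0, 0, 0, 0, 0, 0, 0, 0]
}}

```text
t: 9.2
position: [0.5727, 0.0014, 0.1698]
tool_rot: [-1.982, -2.437, -0.0]
contact_force: [0.0, 0.1, -0.2]
grip_width: -0.0002
finger_force: 0.0
```

```bash
python3 arc.py; ls pics
```

```text
9.2 [0.57269861 0.00135138 0.1698142 ] yaw 101.74352473940367 axis in tool [ 4.08261476 -3.15197757] F [ 0.04055289  0.08678145 -0.23151507] Ftool [0.07657993 0.05738015 0.23155522]
heads.png
p1.png
p2.png
p3.png
p4.png
p76.png
p81.png
p85.png
p92.png
scene0.png
side0.png
v9.png
```

Emit:
{"op": "apply_moves", "data": {
  "steps": [3.2, 2.5, 0, 0, 0, 0, 0, 3.2, 2.5, 0, 0, 0, 0, 0, 3.3, 2.6, 0, 0, 0, 0, 0, 0, 0, 2, 0, 0, 0, 0, 0, 0, 1.5, 0, 0, 0, 0, 0, 0, 0, 0, 0, 0, 0]
}}

```text
t: 9.9
position: [0.6242, 0.1102, 0.1305]
tool_rot: [-1.982, -2.431, 0.011]
contact_force: [-1.5, 0.6, -0.3]
grip_width: 0.0004
finger_force: 0.0
```

```bash
sed -i 's/398,290/408,320/;s/388,265/390,265/' arc.py; python3 arc.py; ls -t pics|head -1
```

```text
9.9 [0.6241597  0.11018962 0.1304693 ] yaw 101.62289215964041 axis in tool [ -5.52868851 -10.2813962 ] F [-1.46235173  0.57778926 -0.29377597] Ftool [ 0.86077603 -1.31336881  0.30453959]
p99.png
```

View pics/p99.png

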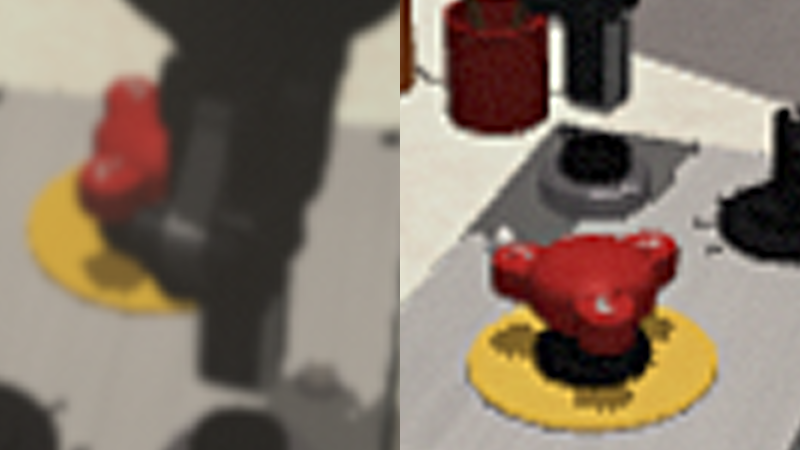

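The mushroom is out again and back at rest (side view: lobes at (515,255), (655,243), (605,305)). The finger hangs above the button. Pressing now.

Emit:
{"op": "apply_moves", "data": {
  "steps": [0.1, 0.3, 0.8, 0, 0, 0, 0, 0, 0, 0.8, 0, 0, 0, 0, 0, 0, 0.4, 0, 0, 0, 0, 0, 0, 0.3, 0, 0, 0, 0, 0, 0, 0, 0, 0, 0, 0]
}}

```text
t: 10.5
position: [0.6304, 0.1129, 0.1112]
tool_rot: [-1.984, -2.435, 0.001]
contact_force: [-1.6, -0.4, 2.8]
grip_width: -0.0005
finger_force: 1.2
```

Emit:
{"op": "apply_moves", "data": {
  "steps": [0, 0, 0.3, 0, 0, 0, 0, 0, 0, 0.3, 0, 0, 0, 0, 0, 0, 0.1, 0, 0, 0, 0, 0, 0, 0, 0, 0, 0, 0]
}}

```text
t: 10.9
position: [0.6306, 0.1129, 0.1069]
tool_rot: [-1.984, -2.434, -0.001]
contact_force: [-5.1, 0.2, 17.5]
grip_width: -0.0
finger_force: 8.7
```

Emit:
{"op": "apply_moves", "data": {
  "steps": [0, 0, 0.2, 0, 0, 0, 0, 0, 0, 0.1, 0, 0, 0, 0, 0, 0, 0, 0, 0, 0, 0]
}}

```text
t: 11.2
position: [0.6308, 0.113, 0.1066]
tool_rot: [-1.984, -2.433, -0.003]
contact_force: [-10.8, -0.7, 32.9]
grip_width: -0.0003
finger_force: 16.4
```

```bash
python3 arc.py; python3 -c "
from rig import r
s=r.read_state();print(s['ft_torque'],s['position'],s['contact_force'])"
```

```text
11.2 [0.63077222 0.11303099 0.10659821] yaw 101.62739990524561 axis in tool [ -5.7136535  -11.10185921] F [-10.82280064  -0.6905172   32.8762748 ] Ftool [  1.60114532 -10.73504746 -32.87330774]
[-0.17613634  2.49142923  0.02985288] [0.63080632 0.11299974 0.10661058] [-10.85167368  -0.78365186  32.58727249]
```

The tip travelled more than 4.5 mm under a light spring force and then met a hard stop at 0.1066, so the button is bottomed. I'll release it and retreat.

Emit:
{"op": "apply_moves", "data": {
  "steps": [0, 0, -1, 0, 0, 0, 0, 0, 0, -3, 0, 0, 0, 0, 0, 0, -4, 0, 0, 0, 0, 0, 0, -2, 0, 0, 0, 0, 0, 0, 0, 0, 0, 0, 0, 0, 0, 0, 0, 0, 0, 0]
}}

```text
t: 11.9
position: [0.6306, 0.1135, 0.2012]
tool_rot: [1.984, 2.436, 0.001]
contact_force: [0.7, 0.3, 0.3]
grip_width: 0.0004
finger_force: 0.0
```

```bash
python3 - <<'E'
from rig import r
from h import *
s=r.read_state();print(s['t'],s['position'],s['contact_force'])
d=r.capture('side');a=pickle.load(open('side.pkl','rb'))['frame']
for n,(x,y) in dict(head=(248,175),button=(248,156),knob=(281,158),jar=(365,185),awl=(217,270),pj=(188,205),pg=(205,177)).items():
    t=a[y-9:y+9,x-9:x+9];m=cv2.matchTemplate(d['frame'][y-20:y+20,x-20:x+20],t,cv2.TM_CCOEFF_NORMED)
    _,v,_,l=cv2.minMaxLoc(m);print(n,round(v,2),(l[0]-11,l[1]-11))
E
```

```text
11.9 [0.63064772 0.11347322 0.20116252] [0.69682343 0.26706461 0.3110104 ]
head 0.99 (0, 0)
button 0.91 (0, 0)
knob 1.0 (0, 0)
jar 1.0 (-6, -1)
awl 1.0 (0, 0)
pj 0.99 (0, 0)
pg 0.86 (0, 0)
```

Everything matches its start picture. The mill jar's shift is the exception, and I put that down to its patch having no texture. Handing in.

```bash
python3 -c "
from rig import r
print(r.close_job())"
```

```text
the job is handed in; nothing more can be done
None
```

The job is handed in, with no verdict returned: the mushroom was pressed until it latched, then released by pushing one lobe clockwise, and it sprang back to rest. The reset button was pressed to its stop (judged by force and travel) and let go. The knob, awl and both glass jars match their start picture; the mill jar's match read a 6-pixel shift that I put down to its plain surface and did not recheck, though the arm never went near it.

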